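# Slide a mask carrier into the pocket of the painting jig

## Task

Pick up the blue mask carrier by its wooden fin and set it down flat between the rails of the painting jig, on the yellow-marked loading end. Then slide it gently along the rails, without ever lifting it over the pocket or ramming it, until it drops fully down into the shallow pocket, and leave it lying flat there. Leave the other things on the table alone.

Things in the scene. Friction and masses are not known exactly. Their poses are not given: they have to be found in the camera images.
- carrier_center (a point): Centre, half-way up (30 mm over the underside), of the loose mask carrier, about 0.45 kg (within a fifth): blue plate 80 (x) x 130 (y) x 10 mm thick with an upright fin in the middle, and a pink and a yellow mask, 38 mm across, rising 23 mm over the plate, fixed at y = +44 and -44 mm. x, y along the plate's sides, z up. It starts flat on the table. Either way round fits the jig.
- fin_top (a point): Middle of the top of the carrier's pale wooden fin, 60 mm above the carrier's underside; axes as the carrier's. The fin is 12 mm thick along x, 36 mm wide along y, and stands 50 mm out of the plate: pinch it across its 12 mm, fingers closing along the carrier's x.
- jig: Fixed painting jig, 320 (x) x 162 (y) mm; origin: centre of its underside; x runs along the rails from the loading end (-x, nearest the robot) to the pocket end, z up. Dark wooden base board, top at z = 16 mm. Two aluminium rails along the whole length, inner faces at y = +69 and -69 mm (4 mm play each side of the carrier), tops at z = 30 mm. Between them a white deck, top at z = 22 mm.
- load (a point): Middle of the loading place, on the deck's top, 80 mm before the jig's middle, 22 mm above the table; axes as the jig's. The rails are painted yellow on top for 42 mm either way of it. A carrier centred here lies wholly on the deck, clear of the pocket.
- pocket_zone (a point): Point on the base board 60 mm past the jig's middle, axes as the jig's. The pocket is an 85 mm long (x) gap in the white deck, as wide as the channel, 6 mm deep, the dark board its floor. The deck is clamped differently each time: the pocket's middle lies anywhere within 25 mm before or after this point, unmeasured. Past it come 50 mm of deck, as high as before it.
- far_end (a point): Middle of the jig's far edge, on the base board's top. As the carrier slides over the pocket its leading edge dips first, when its middle passes the near lip; some 40 mm on, the trailing edge falls in as the leading edge meets the far lip. Until then pushing takes only 3 to 7 N of friction; at the lip, which does not give, the force jumps: pushing on is ramming.
- tub: Yellow paint tub, 84 mm across, 65 mm tall, bystander; origin: centre of its underside.
- glue: White glue bottle with a red cap, 64 mm across, 130 mm tall, bystander; origin: centre of its underside.
- mask_stack: Stack of pink mask blanks, 84 mm across, 94 mm tall, bystander; origin: centre of its underside.
- brush_jar: Blue jar of brushes, 70 mm across, 200 mm tall with the brushes, bystander; origin: centre of its underside.
There are look-alikes about, which are no part of the job. Of the things like the part that bears carrier_center, leave any that is purple; of the rest the larger one is meant.

How it is judged:
By the outcome, as a careful person would: the job done as asked, in the order asked, and still so for the second after the job is handed in, with the robot touching nothing.
It also fails if it takes over 72 s, if anything falls off the work surface, if the arm or the gripper's body presses on something with over 40 N, if the wrist force passes 120 N, or if a joint passes its speed limit or range.

## Robot

A 7-joint arm with a two-finger parallel gripper is mounted at the origin on the work surface. World frame = base frame: x ahead of the robot, y to its left, z up, the work surface at z = 0. Lengths are in m, angles in degrees, forces in N, time in s.
With the tool pointing down it reaches from about 0.425 to 0.875 m from the base axis. Payload 4.7 kg.
Tool frame: the origin (TCP) lies at the very end of the fingers, on their centre line; the grasp point (between the pads) lies 19 mm behind it; z points along the fingers, y is the line along which they close (so a half turn about z gives the same grasp; the last joint's range is limited). The gripper opens to 87 mm and grips with 3 to 60 N. Pads are 19 mm wide; open, the fingers measure 117 mm over their backs; the gripper's body (75 mm by 190 mm) begins 51 mm behind the grasp point.
Start: joints at [68.016, 18.392, -4.016, 83.108, 1.295, 78.541, -3.26], TCP at [0.252, -0.599, 0.223] pointing down, gripper open.
Joint ranges: [-163.93, 163.93], [-17.29, 119.83], [-79.2, 71.16], [3.27, 140.29], [-89.18, 269.18], [5.43, 117.66], [-154.24, 154.24]. Speed limits (degrees/s): [147.25, 147.25, 180, 180, 180, 180, 180].

## Interface

Orientations are given as [roll, pitch, yaw] about the fixed x, y, z axes, in that order (R = Rz(yaw) Ry(pitch) Rx(roll)).
In Python, from cell import get_obs, eyes, env gives the robot as it stands.
- The arm moves only by the tool servo_tool, never from a script. Its argument "series" is a list that holds one entry, the list of rows, each a list of 7 numbers: the shift along the tool's x, y, z in units of 300 mm (1.0 is 300 mm), then the turn, a rotation vector about the tool's x, y, z in units of pi rad (1.0 is pi rad), then the opening, from 0 (shut) to 1 (fully open). In form: [[[tx, ty, tz, wx, wy, wz, gripper], ...]]. A call has 1 to 12 rows; each row is the pose to reach, as a shift and turn from the pose commanded when the call began, along the tool's axes at that moment, turning the shorter way round; what a row does not reach only later rows make up. A row lasts 1/12 s, in which the tool goes at most 41.7 mm and 7.16 degrees, less where a joint would pass 70% of its speed; a pose out of reach is approached as far as the arm can. A call with a number of a shift or a turn outside -1 to 1 is refused whole. A call with a gripper value outside its range is refused whole. The fingers move at their own pace and stop on an object; "grip_force" is the grip in N (left out, the last holds). Time passes only in rows, so rows that repeat a pose let the fingers close. It gives the time, the measured TCP pose, the force, the opening and the grip force at its end, in the units of the state.
- get_obs(): the state, without advancing time (a new reading comes with each control period).
- eyes.read_camera(name): name is "side" or "top"; returns a dict with "frame" (420x560x3 uint8, red, green, blue), "depth" (420x560 float32, m along the optical axis (not along the pixel's ray), 0 where there is no reading), "fx", "fy", "cx", "cy" (pixels), "distortion" ([k1, k2, p1, p2, k3] as OpenCV has them; the pictures are not rectified), "origin" and "rotation" of the camera in the world. Camera axes: x right, y down, z forward; pixel columns grow to the right and rows downward; lengths in m; the calibration is good to about 2 mm. A picture is of the moment at which its call begins.
- env.sign_off(): hands the job in; it is judged then, once.
The state is a dict: "time_s": time; "qpos": joint angles; "joint_velocities": joint speeds; "effort": joint torques, N m; "tool_pos": TCP position; "tool_rot": TCP orientation; "force": force on the tool from outside, world axes, zero at the start; "wrist_torque": the same for the moment, N m; "grip_width": finger opening in m; "grasp_force": force on a finger pad.
Only numpy, scipy, OpenCV 4.12 (cv2) and the standard library are available. Lean on these libraries where they do the work, as an engineer would, in place of code of your own. Each camera call takes 0.05 s, during which the arm holds its last target. There are 200 camera calls.

## Working session

There is one attempt and no reset: what is moved stays moved. The work goes in short steps, Python scripts to look and compute and a tool call to move; the robot and the scene stay as the last step left them, time stands still between calls to the robot, and variables do not carry over. Pictures are saved under pics/ and viewed, at most 10 in all, crops included, and the job is handed in when it is done.

Besides the shell and the picture viewer there is one more tool, called as name(argument=value, ...) on one line, values as JSON. servo_tool: Moves the arm, as the interface text tells. Shifts and turns lie within -1 to 1; 1 stands for 300 mm of shift or pi rad of turn. Its arguments: {"type":"object","properties":{"series":{"type":"array"},"grip_force":{"type":"number"}},"required":["series"]}

```bash
mkdir -p pics; cat > h.py <<'E'
import numpy as np, cv2
from cell import get_obs, eyes, env
def cam(n):
    return eyes.read_camera(n)
def ray(c,uv):
    K=np.array([[c['fx'],0,c['cx']],[0,c['fy'],c['cy']],[0,0,1]])
    p=cv2.undistortPoints(np.array(uv,float).reshape(-1,1,2),K,np.array(c['distortion'],float)).reshape(-1,2)
    return np.c_[p,np.ones(len(p))]@np.array(c['rotation']).T
def onz(c,uv,z):
    d=ray(c,uv);o=np.array(c['origin']);return o+d*((z-o[2])/d[:,2])[:,None]
def cloud(c):
    h,w=c['depth'].shape
    v,u=np.mgrid[:h,:w];d=ray(c,np.c_[u.ravel(),v.ravel()])
    return (np.array(c['origin'])+d*c['depth'].ravel()[:,None]).reshape(h,w,3)
E
python3 - <<'E'
from h import *
for n in("top","side"):
    c=cam(n);cv2.imwrite(f"pics/{n}0.png",c['frame'][:,:,::-1]);np.save(n+"0.npy",c,allow_pickle=True)
    print(n,c['origin'],np.round(c['rotation'],2).tolist(),c['fx'])
print(get_obs())
E
```

```text
top [ 0.46601804 -0.00620897  1.06283251] [-173.49, 0.57, -89.12] 390.05982780504144
side [0.35387149 0.71933484 0.8794359 ] [-136.18, 1.06, -163.51] 401.4570205334842
{'time_s': 0.1, 'qpos': array([68.01515852, 18.4344039 , -4.01561409, 83.16805439,  1.29492299,
       78.54081582, -3.26036003]), 'joint_velocities': array([ 0.01628576, -0.24962926, -0.0180709 , -0.16905369, -0.02902658,
        0.03586311, -0.08949842]), 'effort': array([ 1.29260666e-04, -4.92571020e+01, -4.05642008e-01, -3.13399279e+01,
       -6.42148918e-02,  3.94851691e-02,  5.12520467e-05]), 'tool_pos': array([ 0.25157225, -0.59880428,  0.22157428]), 'tool_rot': array([-1.79901954e+02,  5.37154543e-03,  2.27941468e+01]), 'force': array([0.58789099, 0.40583044, 0.33844657]), 'wrist_torque': array([-0.03743269,  0.04043192,  0.00829436]), 'grasp_force': 0.0, 'grip_width': 0.08715633418732055}
```

View pics/top0.png

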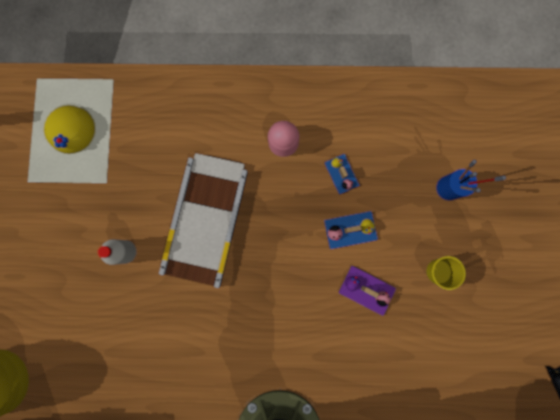

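View pics/side0.png

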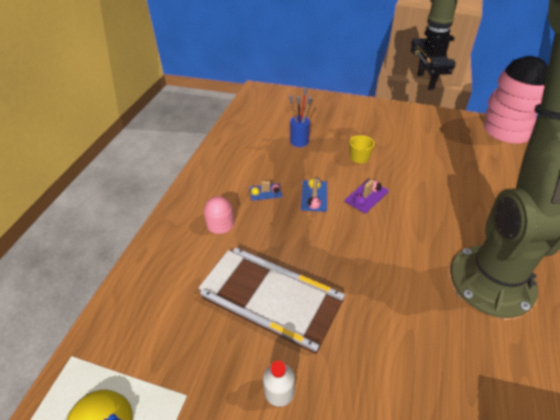

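The pictures show three carriers: small blue at top px (342,174), large blue at (352,230), and purple at (368,290). I choose the large blue one. The jig is at about (205,220), its yellow loading end at the bottom and its pocket (dark) near (211,190). Next I measure, with one close crop to check the choice.

```bash
sed -i "s/^def cam(n):/from scipy.spatial.transform import Rotation as Ro\ndef cam(n):/; s/    return eyes.read_camera(n)/    c=eyes.read_camera(n);c['rotation']=Ro.from_euler('xyz',c['rotation'],degrees=True).as_matrix();return c/" h.py
cat >> h.py <<'E'
def blobs(c,lo,hi,amin=40):
    hsv=cv2.cvtColor(c['frame'],cv2.COLOR_RGB2HSV)
    m=cv2.inRange(hsv,np.array(lo),np.array(hi))
    n,l,s,ce=cv2.connectedComponentsWithStats(m)
    return hsv,[(s[i,4],ce[i],l==i) for i in range(1,n) if s[i,4]>=amin]
E
python3 - <<'E'
from h import *
c=cam("top");s=cam("side")
for n,k in(("top",c),("side",s)):
    P=cloud(k); print(n)
    hsv,b=blobs(k,(100,120,50),(124,255,255))
    for a,ce,m in b:
        if a>4000: continue
        m=cv2.morphologyEx(m.astype(np.uint8),cv2.MORPH_CLOSE,np.ones((15,15)))
        q=cv2.findContours(m,0,2)[0];q=max(q,key=cv2.contourArea).reshape(-1,2)
        W=onz(k,q,0.010)[:,:2];r=cv2.minAreaRect((W*1000).astype(np.float32))
        print('blue',a,ce.round(),np.round(r[0]),np.round(r[1]),round(r[2],1))
    hsv,b=blobs(k,(22,130,120),(32,255,255),20)
    for a,ce,m in b:print('yel',a,ce.round(1),onz(k,[ce],0.03).round(3),np.median(P[m],0).round(3))
    hsv,b=blobs(k,(0,0,110),(179,70,255),100)
    for a,ce,m in b:
        if a<9000: print('whi',a,ce.round(1),np.median(P[m],0).round(3),)
# fin: points 50-70mm high near carrier
    sel=(P[...,2]>0.045)&(P[...,2]<0.07)&(abs(P[...,0]-.5)<.3)&(abs(P[...,1]+.2)<.13)
    l=cv2.connectedComponentsWithStats(sel.astype(np.uint8))
    for i in range(1,l[0]):
        if l[2][i,4]>8: print('fin',l[2][i,4],l[3][i].round(),P[l[1]==i].mean(0).round(3))
def crop(k,x0,y0,w,h,f):
    return cv2.resize(k['frame'][y0:y0+h,x0:x0+w,::-1],None,fx=f,fy=f,interpolation=cv2.INTER_CUBIC)
A=crop(c,300,140,110,180,3);B=crop(c,145,140,120,180,3)
cv2.imwrite("pics/crop1.png",np.hstack([A,B]))
E
```

```text
top
blue 62 [ 62. 142.] [762. 618.] [26. 32.] 71.3
blue 151 [349. 171.] [ 689. -178.] [93. 19.] 24.7
blue 232 [336. 178.] [ 674. -146.] [93. 23.] 26.2
blue 733 [455. 185.] [ 657. -474.] [ 71. 110.] 14.8
blue 818 [350. 230.] [ 529. -185.] [ 75. 127.] 12.1
yel 978 [ 61.7 125.3] [[0.802 0.609 0.03 ]] [0.796 0.597 0.05 ]
yel 44 [335.  162.5] [[ 0.708 -0.141  0.03 ]] [ 0.709 -0.142  0.024]
yel 52 [365.7 223.2] [[ 0.545 -0.222  0.03 ]] [ 0.544 -0.222  0.032]
yel 139 [168.  244.3] [[0.481 0.3   0.03 ]] [0.485 0.3   0.032]
yel 142 [223.5 257.3] [[0.45  0.152 0.03 ]] [0.45  0.151 0.032]
yel 395 [450.5 271.6] [[ 0.421 -0.442  0.03 ]] [ 0.424 -0.448  0.062]
whi 3886 [198.7  16.4] [ 1.62   0.425 -0.748]
whi 237 [283.  28.] [ 1.563  0.013 -0.748]
whi 6062 [ 71.1 131.4] [0.781 0.594 0.003]
whi 4248 [206.5 217.7] [0.535 0.203 0.024]
whi 321 [180.1 196.9] [0.608 0.274 0.031]
fin 33 [343. 171.] [ 0.681 -0.16   0.047]
fin 72 [353. 229.] [ 0.528 -0.183  0.06 ]
fin 76 [370. 292.] [ 0.369 -0.226  0.061]
side
blue 419 [299. 132.] [ 660. -503.] [ 66. 175.] 15.0
blue 160 [306. 196.] [ 552. -172.] [ 23. 122.
[... 271 characters left out ...]
 0.706 -0.128  0.03 ]] [ 0.711 -0.138  0.02 ]
yel 89 [313.8 282.9] [[0.452 0.154 0.03 ]] [0.452 0.155 0.031]
yel 51 [276.8 327. ] [[0.506 0.296 0.03 ]] [0.506 0.296 0.03 ]
yel 38 [296.3 336.3] [[0.456 0.306 0.03 ]] [0.455 0.305 0.03 ]
yel 1395 [100.7 406.5] [[0.803 0.574 0.03 ]] [0.795 0.575 0.048]
whi 134 [166.3  51.3] [ 2.185 -1.953 -0.522]
whi 101 [474.8  44.2] [-2.000e-02 -1.435e+00  1.000e-03]
whi 183 [293.1  87.1] [ 0.759 -1.935 -0.618]
whi 5286 [268.5 293.7] [0.543 0.212 0.022]
whi 168 [308.6 344.2] [0.424 0.315 0.027]
whi 4721 [107.  392.7] [0.847 0.531 0.002]
whi 910 [278.8 387.3] [0.453 0.445 0.083]
fin 42 [315. 184.] [ 0.527 -0.179  0.057]
fin 56 [368. 185.] [ 0.37  -0.221  0.055]
```

View pics/crop1.png

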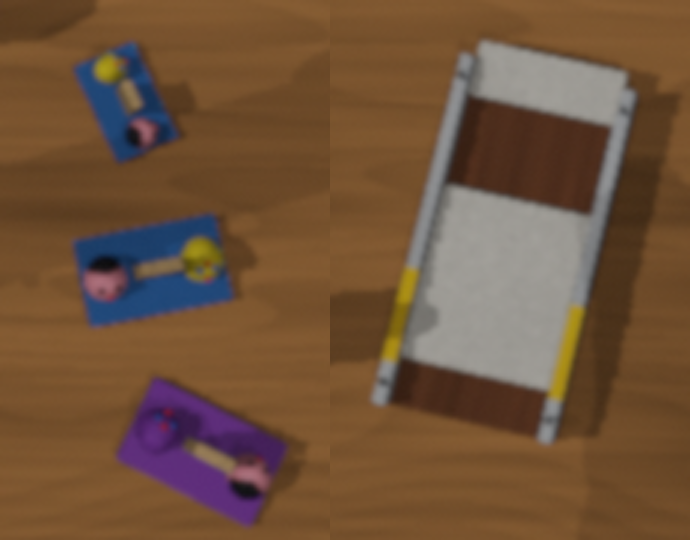

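The crop confirms the choice: the large blue carrier, with pink and yellow masks and a pale fin. The jig's pocket is the dark band, at crop px (530,155). Next: the jig frame and pocket lips.

```bash
python3 - <<'E'
from h import *
load={}
for n in("top","side"):
    k=cam(n)
    # yellow paint ends -> rail lines; use rail top points (depth-free): yellow pixels on z=.03
    hsv,b=blobs(k,(22,130,110),(32,255,255),20)
    L=[];R=[]
    for a,ce,m in b:
        p=onz(k,np.argwhere(m)[:,::-1],0.03)[:,:2];c=p.mean(0)
        if abs(c[0]-.47)<.06 and .24<c[1]<.35:L.append(p)
        if abs(c[0]-.47)<.06 and .1<c[1]<.2:R.append(p)
    L=np.vstack(L);R=np.vstack(R);e=[]
    for p in(L,R):
        vx,vy,x,y=cv2.fitLine(p.astype(np.float32),2,0,.01,.01).ravel()
        if vx<0:vx,vy=-vx,-vy
        t=(p-[x,y])@[vx,vy];e.append([np.degrees(np.arctan2(vy,vx)),t.min(),t.max(),np.array([x,y])+(t.min()+t.max())/2*np.array([vx,vy])]);print(n,e[-1])
    o=(e[0][3]+e[1][3])/2;d=e[0][3]-e[1][3];th=np.arctan2(d[1],d[0])-np.pi/2
    print('load',o,'th',np.degrees(th),'gap',np.hypot(*d))
    # white/dark profile along channel, at deck z
    u=np.array([np.cos(th),np.sin(th)]);v=np.array([-u[1],u[0]])
    K=np.array([[k['fx'],0,k['cx']],[0,k['fy'],k['cy']],[0,0,1]]);Rm=k['rotation']
    for off in(-40,0,40):
        s=np.arange(-90,250,1.)/1000
        w=np.c_[o+s[:,None]*u+off/1000*v,np.full(len(s),.022)]
        rv=cv2.Rodrigues(Rm.T)[0];px=cv2.projectPoints(w,rv,-Rm.T@np.array(k['origin']),K,np.array(k['distortion']))[0].reshape(-1,1,2).astype(np.float32)
        val=cv2.remap(k['frame'].astype(np.float32).min(2) ,px,None,cv2.INTER_LINEAR).ravel()
        thr=(np.percentile(val,10)+np.percentile(val,80))/2
        i=np.where(np.diff((val>thr).astype(int)))[0];print(off,(s[i]*1000).tolist(),np.diff((val>thr).astype(int))[i])
E
```

```text
top [np.float32(-12.163518), np.float64(-0.03965023327450738), np.float64(0.04021123789435237), array([0.48089283, 0.30002448])]
top [np.float32(-12.066307), np.float64(-0.03991414041112253), np.float64(0.040871675046170494), array([0.4499821 , 0.15129965])]
load [0.46543747 0.22566206] th -11.741107949158298 gap 0.15190308508110562
-40 [-38.0, 122.0, 205.0] [ 1 -1  1]
0 [-38.0, 122.0, 205.0] [ 1 -1  1]
40 [-38.0, 122.0, 205.0] [ 1 -1  1]
side [np.float32(-11.688128), np.float64(-0.041806141237496486), np.float64(0.03679225995872573), array([0.48270977, 0.30041347])]
side [np.float32(-12.25358), np.float64(-0.03884631235911632), np.float64(0.038899047806759554), array([0.45161806, 0.15369183])]
load [0.46716392 0.22705265] th -11.964524906685794 gap 0.14997976938321686
-40 [-38.0, 122.0, 203.0] [ 1 -1  1]
0 [-38.0, 121.0, 203.0] [ 1 -1  1]
40 [-38.0, 121.0, 204.0] [ 1 -1  1]
```

```bash
cat >> h.py <<'E'
def go(x,y,z,yaw,rpy0=None):
    o=get_obs();R=Ro.from_euler('xyz',o['tool_rot'],degrees=True);T=Ro.from_euler('xyz',[180,0,yaw],degrees=True)
    s=R.inv().apply(np.array([x,y,z])-o['tool_pos'])/.3;w=(R.inv()*T).as_rotvec()/np.pi
    print('shift',s.round(4),'turn',w.round(4),'pos',o['tool_pos'].round(4),o['tool_rot'].round(2),'t',round(o['time_s'],2),'F',o['force'].round(2),'grip',round(o['grip_width'],4),round(o['grasp_force'],1))
E
python3 -c "
from h import *
go(.39,-.39,.2,62)"
```

```text
shift [ 0.695  -0.4639  0.0742] turn [-2.000e-04 -1.000e-04 -2.178e-01] pos [ 0.2517 -0.5991  0.2222] [-179.96    0.     22.79] t 0.3 F [0.74 0.8  0.32] grip 0.0868 0.0
```

servo_tool(series=[[[0.03,-0.02,0.003,0,0,-0.01,1],[0.1,-0.07,0.01,0,0,-0.03,1],[0.18,-0.12,0.02,0,0,-0.06,1],[0.27,-0.18,0.03,0,0,-0.085,1],[0.36,-0.24,0.04,0,0,-0.11,0.8],[0.45,-0.3,0.05,0,0,-0.14,0.7],[0.54,-0.36,0.06,0,0,-0.17,0.6],[0.61,-0.41,0.066,0,0,-0.19,0.6],[0.66,-0.44,0.07,0,0,-0.21,0.6],[0.695,-0.464,0.074,0,0,-0.218,0.6]]])

```text
time_s: 1.13
tool_pos: [0.3918, -0.3874, 0.2005]
tool_rot: [180.0, -0.0, 62.4]
force: [-0.4, 0.8, 0.5]
grip_width: 0.0564
grasp_force: 0.0
```

```bash
python3 -c "
from h import *
go(.528,-.183,.13,102.1)"
```

```text
shift [0.8141 0.0864 0.2352] turn [ 2.000e-04 -0.000e+00 -2.206e-01] pos [ 0.3918 -0.3874  0.2005] [ 1.7998e+02 -1.0000e-02  6.2400e+01] t 1.13 F [-0.37  0.83  0.48] grip 0.0564 0.0
```

servo_tool(series=[[[0.04,0.004,0.01,0,0,-0.01,0.5],[0.11,0.01,0.03,0,0,-0.03,0.5],[0.21,0.02,0.06,0,0,-0.06,0.5],[0.32,0.03,0.09,0,0,-0.09,0.5],[0.43,0.045,0.12,0,0,-0.12,0.5],[0.54,0.055,0.155,0,0,-0.15,0.5],[0.64,0.065,0.18,0,0,-0.18,0.5],[0.72,0.075,0.21,0,0,-0.2,0.5],[0.78,0.083,0.225,0,0,-0.215,0.5],[0.814,0.086,0.235,0,0,-0.221,0.5],[0.814,0.086,0.235,0,0,-0.221,0.5],[0.814,0.086,0.235,0,0,-0.221,0.5]]])

```text
time_s: 2.13
tool_pos: [0.5271, -0.1874, 0.1297]
tool_rot: [-180.0, 0.0, 101.8]
force: [0.3, 0.1, 0.1]
grip_width: 0.0434
grasp_force: 0.0
```

```bash
python3 - <<'E'
from h import *
c=cam("top");s=cam("side")
a=cv2.resize(c['frame'][170:290,290:410,::-1],None,fx=3.3,fy=3.3);b=cv2.resize(s['frame'][130:250,255:375,::-1],None,fx=3.3,fy=3.3)
cv2.imwrite("pics/above.png",np.hstack([a,b]))
go(.528,-.183,.026,102.1)
E
```

```text
shift [0.0186 0.0081 0.347 ] turn [-0.0001  0.0004 -0.0027] pos [ 0.5267 -0.1888  0.1301] [-1.7998e+02  7.0000e-02  1.0162e+02] t 2.23 F [ 0.51  0.22 -0.3 ] grip 0.0437 0.0
```

View pics/above.png

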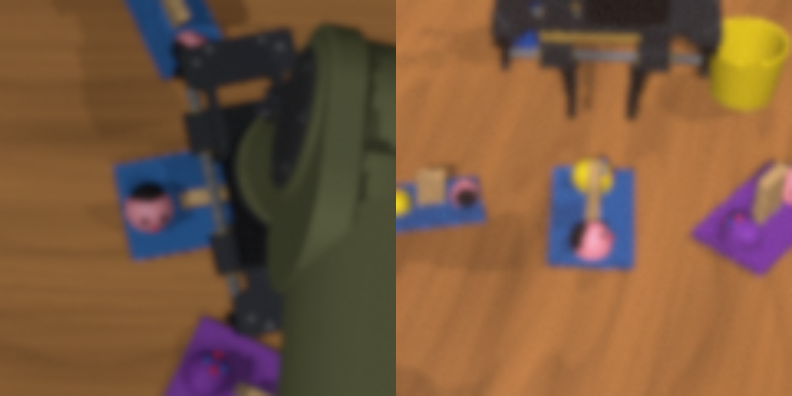

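The fingers are poised above the blue carrier. In the right half they straddle the fin, at about crop px (600,115) above it. I descend and grip.

servo_tool(series=[[[0.01,0.004,0.03,0,0,-0.002,0.5],[0.013,0.006,0.08,0,0,-0.002,0.5],[0.013,0.006,0.15,0,0,-0.002,0.5],[0.013,0.006,0.21,0,0,-0.002,0.5],[0.013,0.006,0.27,0,0,-0.002,0.5],[0.013,0.006,0.31,0,0,-0.002,0.5],[0.013,0.006,0.335,0,0,-0.002,0.5],[0.013,0.006,0.345,0,0,-0.002,0.5],[0.013,0.006,0.345,0,0,-0.002,0.5]]], grip_force=25)

```text
time_s: 2.98
tool_pos: [0.5281, -0.1826, 0.026]
tool_rot: [-180.0, -0.0, 102.1]
force: [-0.9, -0.5, -0.2]
grip_width: 0.0433
grasp_force: 0.0
```

servo_tool(series=[[[0,0,0,0,0,0,0.3],[0,0,0,0,0,0,0.2],[0,0,0,0,0,0,0.12],[0,0,0,0,0,0,0.05],[0,0,0,0,0,0,0],[0,0,0,0,0,0,0],[0,0,0,0,0,0,0],[0,0,0,0,0,0,0],[0,0,0,0,0,0,0]]], grip_force=25)

```text
time_s: 3.73
tool_pos: [0.5286, -0.1825, 0.0266]
tool_rot: [180.0, 0.0, 102.2]
force: [0.8, -0.2, 2.6]
grip_width: 0.0121
grasp_force: 25.0
```

```bash
python3 - <<'E'
from h import *
go(.528,-.183,.11,102.1)
E
```

```text
shift [-0.0015 -0.0023 -0.2779] turn [0.0001 0.0001 0.0004] pos [ 0.5286 -0.1825  0.0266] [1.7998e+02 2.0000e-02 1.0218e+02] t 3.73 F [ 0.79 -0.2   2.56] grip 0.0121 25.0
```

servo_tool(series=[[[0,0,-0.01,0,0,0,0],[0,0,-0.03,0,0,0,0],[0,0,-0.07,0,0,0,0],[0,0,-0.12,0,0,0,0],[0,0,-0.18,0,0,0,0],[0,0,-0.23,0,0,0,0],[0,0,-0.27,0,0,0,0],[0,0,-0.3,0,0,0,0],[0,0,-0.31,0,0,0,0],[0,0,-0.31,0,0,0,0]]], grip_force=30)

```text
time_s: 4.57
tool_pos: [0.5286, -0.1825, 0.1201]
tool_rot: [180.0, 0.0, 102.2]
force: [0.5, -0.2, -5.0]
grip_width: 0.0113
grasp_force: 30.0
```

```bash
python3 - <<'E'
from h import *
go(.5,.02,.12,90)
E
```

```text
shift [ 6.801e-01  4.900e-02 -3.000e-04] turn [0.0003 0.0002 0.0676] pos [ 0.5286 -0.1825  0.1201] [1.7995e+02 5.0000e-02 1.0217e+02] t 4.57 F [ 0.55 -0.17 -5.04] grip 0.0113 30.0
```

servo_tool(series=[[[0.01,0.001,0,0,0,0.001,0],[0.04,0.003,0,0,0,0.004,0],[0.09,0.007,0,0,0,0.009,0],[0.16,0.012,0,0,0,0.016,0],[0.24,0.017,0,0,0,0.024,0],[0.33,0.024,0,0,0,0.033,0],[0.42,0.03,0,0,0,0.042,0],[0.5,0.036,0,0,0,0.05,0],[0.57,0.041,0,0,0,0.057,0],[0.63,0.045,0,0,0,0.063,0],[0.67,0.048,0,0,0,0.067,0],[0.68,0.049,0,0,0,0.068,0]]])

```text
time_s: 5.57
tool_pos: [0.4982, 0.0241, 0.1186]
tool_rot: [-179.9, -0.1, 90.2]
force: [0.1, -0.3, -5.1]
grip_width: 0.0116
grasp_force: 30.0
```

```bash
python3 - <<'E'
from h import *
go(.471,.225,.12,78.1)
E
```

```text
shift [ 0.6699 -0.0888 -0.0034] turn [-0.0006 -0.0004  0.0671] pos [0.4982 0.0241 0.1186] [-1.799e+02 -8.000e-02  9.017e+01] t 5.57 F [ 0.09 -0.28 -5.07] grip 0.0116 30.0
```

servo_tool(series=[[[0.01,-0.001,0,0,0,0.001,0],[0.04,-0.005,0,0,0,0.004,0],[0.09,-0.012,0,0,0,0.009,0],[0.16,-0.021,0,0,0,0.016,0],[0.24,-0.032,0,0,0,0.024,0],[0.33,-0.044,0,0,0,0.033,0],[0.42,-0.056,0,0,0,0.042,0],[0.5,-0.067,0,0,0,0.05,0],[0.57,-0.076,0,0,0,0.057,0],[0.63,-0.084,0,0,0,0.063,0],[0.67,-0.089,0,0,0,0.067,0],[0.67,-0.089,0,0,0,0.067,0]]])

```text
time_s: 6.57
tool_pos: [0.4725, 0.2239, 0.1192]
tool_rot: [-179.9, -0.1, 78.0]
force: [-0.4, 0.7, -4.7]
grip_width: 0.0117
grasp_force: 30.0
```

servo_tool(series=[[[0,0,0.02,0,0,0,0],[0,0,0.06,0,0,0,0],[0,0,0.09,0,0,0,0],[0,0,0.1,0,0,0,0],[0,0,0.1,0,0,0,0],[0,0,0.1,0,0,0,0]]])

```text
time_s: 7.07
tool_pos: [0.4731, 0.2205, 0.0888]
tool_rot: [-179.9, 0.0, 77.8]
force: [0.9, -0.0, -4.9]
grip_width: 0.012
grasp_force: 30.0
```

```bash
python3 - <<'E'
from h import *
go(.471,.225,.053,78.1)
c=cam("top");s=cam("side")
a=cv2.resize(c['frame'][140:300,140:270,::-1],None,fx=3,fy=3);b=cv2.resize(s['frame'][205:365,190:360,::-1],None,fx=3,fy=3)
cv2.imwrite("pics/jig1.png",np.hstack([a,b]))
L=np.array([.4663,.2263]);th=np.radians(-11.9)
R=np.array([[np.cos(th),np.sin(th)],[-np.sin(th),np.cos(th)]])
for n,k in(("top",c),("side",s)):
    hsv,bb=blobs(k,(100,110,40),(124,255,255),60)
    p=[]
    for ar,ce,m in bb:
        w=onz(k,[ce],.055)[0]
        if abs(w[0]-.48)<.1 and abs(w[1]-.22)<.12:p.append(np.argwhere(m)[:,::-1])
    if p:
        p=np.vstack(p);W=onz(k,p,.045)[:,:2];J=(W-L)@R.T*1000
        r=cv2.minAreaRect(J.astype(np.float32));print(n,len(p),J.min(0).round(1),J.max(0).round(1),r)
E
```

```text
shift [ 0.0132 -0.01    0.1193] turn [-0.0003  0.0002 -0.0015] pos [0.4731 0.2205 0.0888] [-1.7995e+02  3.0000e-02  7.7830e+01] t 7.07 F [ 0.89 -0.02 -4.9 ] grip 0.012 30.0
top 381 [-34.7 -66.2] [ 45.3 -11.1] ((5.285430908203125, -38.88401794433594), (55.160926818847656, 79.84291076660156), 89.02157592773438)
side 638 [-24.1 -46.5] [55.2 47.5] ((15.552301406860352, 0.5167617797851562), (79.2422866821289, 94.0793685913086), 0.06349530816078186)
```

View pics/jig1.png

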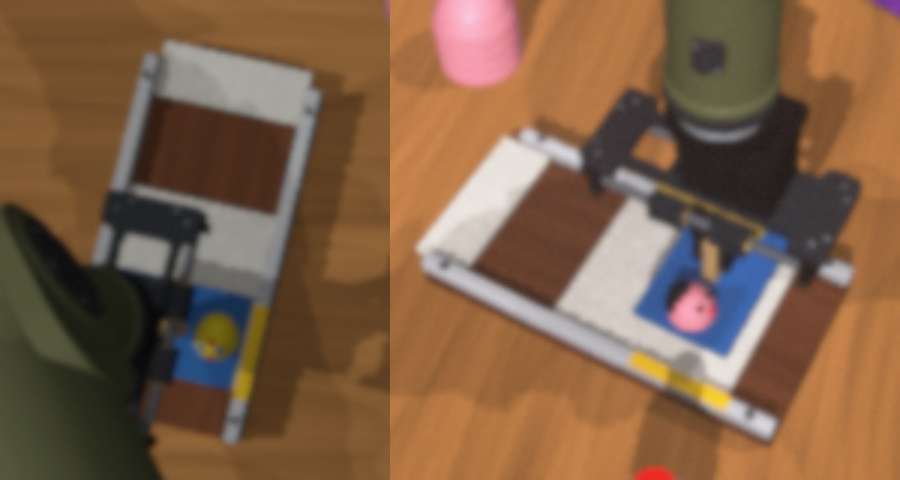

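The side half shows the carrier held level over the yellow loading end. The pink mask is at (693,303) and the pocket is empty ahead of it, at about (550,235). I remeasure its place at the right height.

```bash
cat >> h.py <<'E'
L=np.array([.4663,.2263]);th=np.radians(-11.9)
RJ=np.array([[np.cos(th),np.sin(th)],[-np.sin(th),np.cos(th)]])
def carrier(zt=None):
    for n in("top","side"):
        k=cam(n);P=cloud(k)
        hsv,bb=blobs(k,(100,110,40),(124,255,255),40);M=None
        for ar,ce,m in bb:
            w=onz(k,[ce],.05)[0]
            if abs(w[0]-.52)<.16 and abs(w[1]-.21)<.12:M=m if M is None else M|m
        if M is None:continue
        z=np.median(P[M][:,2]);W=onz(k,np.argwhere(M)[:,::-1],zt or z)[:,:2];J=(W-L)@RJ.T*1000
        r=cv2.minAreaRect(J.astype(np.float32))
        print(n,M.sum(),'z',z.round(4),'jig x',J[:,0].min().round(1),J[:,0].max().round(1),'y',J[:,1].min().round(1),J[:,1].max().round(1),'ang',round(r[2],1))
    o=get_obs();print('TCP jig',((o['tool_pos'][:2]-L)@RJ.T*1000).round(1),o['tool_pos'].round(4),o['tool_rot'].round(1),'t',round(o['time_s'],2),'F',o['force'].round(1))
E
python3 - <<'E'
from h import *
carrier(.0725);carrier(.0725)
E
```

```text
top 382 z 0.0746 jig x -31.9 46.2 y -70.0 -14.5 ang 89.0
side 635 z 0.0731 jig x -30.0 46.9 y -29.5 61.2 ang 89.8
TCP jig [ 8.3 -3.4] [0.4737 0.2212 0.0898] [179.9  -0.   77.9] t 7.27 F [-1.1  0.4 -5.4]
top 388 z 0.0747 jig x -31.9 46.0 y -69.7 -14.5 ang 89.6
side 634 z 0.0731 jig x -30.0 47.2 y -29.5 61.2 ang 1.1
TCP jig [ 8.1 -3.4] [0.4735 0.2213 0.0897] [180.   -0.   77.9] t 7.37 F [ 0.4 -0.5 -4.9]
```

servo_tool(series=[[[0.005,-0.003,0,0,0,0,0],[0.011,-0.007,0,0,0,0,0],[0.014,-0.01,0,0,0,0,0],[0.014,-0.01,0.01,0,0,0,0],[0.014,-0.01,0.03,0,0,0,0],[0.014,-0.01,0.055,0,0,0,0],[0.014,-0.01,0.075,0,0,0,0],[0.014,-0.01,0.087,0,0,0,0],[0.014,-0.01,0.09,0,0,0,0],[0.014,-0.01,0.09,0,0,0,0],[0.014,-0.01,0.09,0,0,0,0]]])

```text
time_s: 8.28
tool_pos: [0.4713, 0.226, 0.0623]
tool_rot: [180.0, -0.0, 77.9]
force: [-0.4, -0.1, -5.2]
grip_width: 0.0118
grasp_force: 30.0
```

```bash
python3 - <<'E'
from h import *
carrier(.0465)
E
```

```text
top 360 z 0.0473 jig x -35.1 42.6 y -65.7 -11.5 ang 0.2
side 662 z 0.0457 jig x -35.9 43.4 y -46.1 66.4 ang 88.9
TCP jig [5.1 0.8] [0.4715 0.226  0.0626] [180.   -0.   77.9] t 8.38 F [-0.3 -0.  -4.4]
```

servo_tool(series=[[[0,0,0.01,0,0,0,0],[0,0,0.02,0,0,0,0],[0,0,0.028,0,0,0,0],[0,0,0.034,0,0,0,0],[0,0,0.038,0,0,0,0],[0,0,0.041,0,0,0,0],[0,0,0.043,0,0,0,0],[0,0,0.044,0,0,0,0],[0,0,0.044,0,0,0,0]]])

```text
time_s: 9.13
tool_pos: [0.4712, 0.2259, 0.0491]
tool_rot: [180.0, 0.0, 77.9]
force: [0.5, -0.8, -5.0]
grip_width: 0.0121
grasp_force: 30.0
```

servo_tool(series=[[[0,0,0.002,0,0,0,0],[0,0,0.003,0,0,0,0],[0,0,0.004,0,0,0,0],[0,0,0.004,0,0,0,0]]])

```text
time_s: 9.47
tool_pos: [0.4714, 0.2259, 0.0486]
tool_rot: [180.0, 0.0, 77.9]
force: [-2.7, -1.0, 3.4]
grip_width: 0.0121
grasp_force: 30.0
```

```bash
python3 - <<'E'
from h import *
carrier(.0325)
E
```

```text
top 350 z 0.0337 jig x -34.9 42.8 y -65.2 -11.7 ang 89.6
side 636 z 0.0317 jig x -36.5 43.1 y -44.1 65.9 ang 0.6
TCP jig [5.  0.7] [0.4713 0.2259 0.0486] [180.    0.   77.9] t 9.57 F [-3.5 -1.5  5. ]
```

The carrier is down on the deck at jig x ≈ +4 mm, y ≈ 0. I open a little so it lies flat by itself, lower the fingers, then push the fin with the rear finger.

servo_tool(series=[[[0,0,0,0,0,0,0.1],[0,0,0,0,0,0,0.2],[0,0,0,0,0,0,0.27],[0,0,0,0,0,0,0.27],[0,0,0.006,0,0,0,0.27],[0,0,0.013,0,0,0,0.27],[0,0,0.018,0,0,0,0.27],[0,0,0.018,0,0,0,0.27],[0,0,0.018,0,0,0,0.27]]])

```text
time_s: 10.32
tool_pos: [0.471, 0.2258, 0.0423]
tool_rot: [-180.0, 0.0, 77.9]
force: [0.1, 0.8, -0.2]
grip_width: 0.0234
grasp_force: 0.0
```

```bash
python3 - <<'E'
from h import *
carrier(.0325)
go(.471,.225,.043,78.1)
E
```

```text
top 339 z 0.0336 jig x -35.1 42.2 y -65.2 -12.3 ang 89.6
side 525 z 0.0316 jig x -34.2 42.6 y -16.8 65.9 ang 0.1
TCP jig [4.9 0.6] [0.4712 0.2259 0.0425] [-180.     0.    77.9] t 10.42 F [ 0.8 -0.3  0. ]
shift [-0.0031  0.     -0.0018] turn [-0.      0.     -0.0013] pos [0.4712 0.2259 0.0425] [-180.      0.     77.87] t 10.42 F [ 0.8  -0.33  0.01] grip 0.0238 0.0
```

servo_tool(series=[[[0,0.005,0,0,0,0,0.27],[0,0.01,0,0,0,0,0.27],[0,0.016,0,0,0,0,0.27],[0,0.024,0,0,0,0,0.27],[0,0.034,0,0,0,0,0.27],[0,0.044,0,0,0,0,0.27],[0,0.054,0,0,0,0,0.27],[0,0.064,0,0,0,0,0.27],[0,0.074,0,0,0,0,0.27],[0,0.084,0,0,0,0,0.27],[0,0.094,0,0,0,0,0.27],[0,0.104,0,0,0,0,0.27]]])

```text
time_s: 11.42
tool_pos: [0.499, 0.2207, 0.0424]
tool_rot: [-179.7, 0.0, 78.0]
force: [-7.6, 1.5, 5.0]
grip_width: 0.0236
grasp_force: 3.9
```

```bash
python3 - <<'E'
from h import *
carrier(.0325)
E
```

```text
top 327 z 0.0333 jig x -10.8 63.9 y -65.4 -11.8 ang 89.8
side 515 z 0.032 jig x -10.0 66.1 y -16.5 66.5 ang 0.9
TCP jig [34.1  1.2] [0.5    0.2205 0.0425] [-179.8    0.    77.9] t 11.52 F [-4.7  2.   4.7]
```

servo_tool(series=[[[0,0.01,0,0,0,0,0.27],[0,0.02,0,0,0,0,0.27],[0,0.03,0,0,0,0,0.27],[0,0.04,0,0,0,0,0.27],[0,0.05,0,0,0,0,0.27],[0,0.06,0,0,0,0,0.27],[0,0.07,0,0,0,0,0.27],[0,0.08,0,0,0,0,0.27],[0,0.09,0,0,0,0,0.27],[0,0.1,0,0,0,0,0.27],[0,0.11,0,0,0,0,0.27],[0,0.12,0,0,0,0,0.27]]])

```text
time_s: 12.52
tool_pos: [0.5342, 0.2133, 0.0424]
tool_rot: [-179.7, 0.0, 78.0]
force: [-8.1, 1.8, 6.7]
grip_width: 0.0238
grasp_force: 3.8
```

servo_tool(series=[[[0,0.01,0,0,0,0,0.27],[0,0.02,0,0,0,0,0.27],[0,0.03,0,0,0,0,0.27],[0,0.04,0,0,0,0,0.27],[0,0.05,0,0,0,0,0.27],[0,0.06,0,0,0,0,0.27],[0,0.07,0,0,0,0,0.27],[0,0.078,0,0,0,0,0.27],[0,0.085,0,0,0,0,0.27],[0,0.09,0,0,0,0,0.27]]])

```text
time_s: 13.35
tool_pos: [0.5605, 0.2078, 0.0426]
tool_rot: [-179.7, 0.0, 78.0]
force: [-9.3, 1.7, 6.2]
grip_width: 0.0234
grasp_force: 4.2
```

```bash
python3 - <<'E'
from h import *
carrier(.0325)
s=cam("side")
cv2.imwrite("pics/mid.png",cv2.resize(s['frame'][205:365,180:360,::-1],None,fx=3.5,fy=3.5))
E
```

```text
top 329 z 0.0338 jig x 50.4 128.9 y -65.4 -11.9 ang 0.2
side 515 z 0.0322 jig x 51.5 129.1 y -16.8 67.4 ang 89.6
TCP jig [96.3  1.3] [0.5608 0.2077 0.0425] [-179.7    0.    77.9] t 13.45 F [-6.6  0.4  6. ]
```

View pics/mid.png

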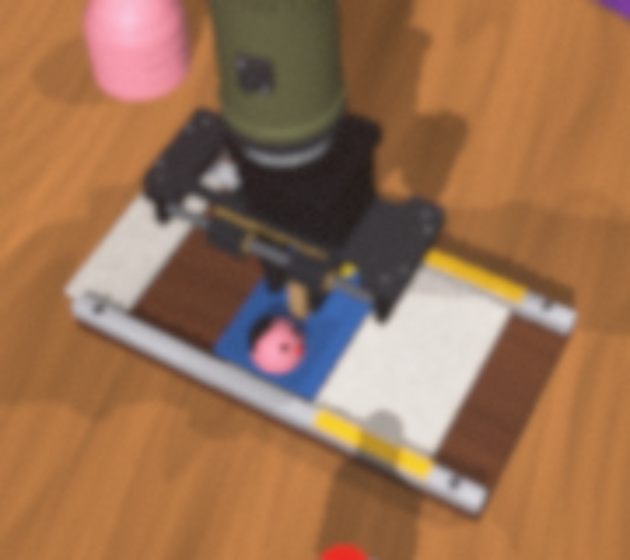

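The carrier lies flat with its leading edge at the pocket's near lip, about (235,345), and the pushing finger is behind the fin. I go on more slowly.

servo_tool(series=[[[0,0.008,0,0,0,0,0.27],[0,0.016,0,0,0,0,0.27],[0,0.024,0,0,0,0,0.27],[0,0.032,0,0,0,0,0.27],[0,0.04,0,0,0,0,0.27],[0,0.048,0,0,0,0,0.27],[0,0.056,0,0,0,0,0.27],[0,0.064,0,0,0,0,0.27],[0,0.072,0,0,0,0,0.27],[0,0.08,0,0,0,0,0.27],[0,0.088,0,0,0,0,0.27],[0,0.096,0,0,0,0,0.27]]])

```text
time_s: 14.5
tool_pos: [0.5907, 0.2006, 0.0421]
tool_rot: [-179.9, 0.0, 77.9]
force: [-2.0, 1.0, -1.1]
grip_width: 0.0235
grasp_force: 0.9
```

servo_tool(series=[[[0,0.006,0,0,0,0,0.27],[0,0.012,0,0,0,0,0.27],[0,0.018,0,0,0,0,0.27],[0,0.024,0,0,0,0,0.27],[0,0.03,0,0,0,0,0.27],[0,0.036,0,0,0,0,0.27],[0,0.042,0,0,0,0,0.27],[0,0.048,0,0,0,0,0.27]]])

```text
time_s: 15.17
tool_pos: [0.6057, 0.1969, 0.0425]
tool_rot: [-180.0, 0.0, 77.9]
force: [-2.2, 0.5, -2.1]
grip_width: 0.0237
grasp_force: 1.0
```

```bash
python3 - <<'E'
from h import *
carrier(.0295)
E
```

```text
top 223 z 0.0304 jig x 94.8 172.7 y -66.3 -12.0 ang 89.6
side 462 z 0.0323 jig x 97.7 172.7 y -19.4 66.1 ang 89.4
TCP jig [142.9  -0. ] [0.6061 0.1968 0.0426] [180.   -0.   77.9] t 15.27 F [-0.4 -1.  -0. ]
```

servo_tool(series=[[[0,0.006,0,0,0,0,0.27],[0,0.012,0,0,0,0,0.27],[0,0.018,0,0,0,0,0.27],[0,0.024,0,0,0,0,0.27],[0,0.03,0,0,0,0,0.27],[0,0.036,0,0,0,0,0.27],[0,0.042,0,0,0,0,0.27],[0,0.048,0,0,0,0,0.27],[0,0.054,0,0,0,0,0.27],[0,0.06,0,0,0,0,0.27]]])

```text
time_s: 16.1
tool_pos: [0.6233, 0.1932, 0.0425]
tool_rot: [-180.0, 0.0, 77.9]
force: [-2.9, 1.1, -1.9]
grip_width: 0.0236
grasp_force: 1.1
```

```bash
python3 - <<'E'
from h import *
carrier(.0295)
E
```

```text
top 195 z 0.0294 jig x 115.9 190.6 y -66.5 -12.1 ang 89.6
side 460 z 0.0304 jig x 115.4 191.5 y -19.0 66.3 ang 89.4
TCP jig [160.8  -0. ] [0.6237 0.1931 0.0426] [180.   -0.   77.9] t 16.2 F [-1.2  1.2 -0.3]
```

servo_tool(series=[[[0,0.004,0,0,0,0,0.27],[0,0.008,0,0,0,0,0.27],[0,0.012,0,0,0,0,0.27],[0,0.016,0,0,0,0,0.27],[0,0.02,0,0,0,0,0.27]]])

```text
time_s: 16.62
tool_pos: [0.6291, 0.1919, 0.0424]
tool_rot: [-180.0, 0.0, 77.9]
force: [-1.1, 0.2, -1.4]
grip_width: 0.0234
grasp_force: 1.0
```

servo_tool(series=[[[0,0.003,0,0,0,0,0.27],[0,0.006,0,0,0,0,0.27]]])

```text
time_s: 16.78
tool_pos: [0.6308, 0.1915, 0.0424]
tool_rot: [-180.0, 0.0, 77.9]
force: [-1.9, -1.3, -0.8]
grip_width: 0.0239
grasp_force: 1.0
```

```bash
python3 - <<'E'
from h import *
carrier(.0265)
E
```

```text
top 148 z 0.0285 jig x 170.7 199.3 y -66.0 -11.5 ang 2.0
side 458 z 0.03 jig x 123.7 199.5 y -20.3 64.8 ang 89.4
TCP jig [ 1.683e+02 -1.000e-01] [0.631  0.1915 0.0425] [180.    0.   77.9] t 16.88 F [-1.2  0.  -1. ]
```

servo_tool(series=[[[0,0.003,0,0,0,0,0.27],[0,0.006,0,0,0,0,0.27]]])

```text
time_s: 17.05
tool_pos: [0.6324, 0.1912, 0.0425]
tool_rot: [-180.0, 0.0, 77.9]
force: [-2.7, 0.7, -1.2]
grip_width: 0.0234
grasp_force: 0.9
```

```bash
python3 - <<'E'
from h import *
carrier(.0265)
E
```

```text
top 143 z 0.0281 jig x 173.3 200.5 y -66.0 -11.5 ang 2.0
side 475 z 0.0261 jig x 124.2 201.2 y -20.3 65.0 ang 89.4
TCP jig [ 1.701e+02 -1.000e-01] [0.6327 0.1911 0.0425] [180.    0.   77.9] t 17.15 F [-1.1  0.2 -2.3]
```

```bash
python3 - <<'E'
from h import *
k=cam("side");P=cloud(k)
hsv,bb=blobs(k,(100,110,40),(124,255,255),100)
for a,ce,m in bb:
    w=onz(k,[ce],.03)[0]
    if abs(w[0]-.6)<.1 and abs(w[1]-.2)<.1:
        p=P[m];J=(p[:,:2]-L)@RJ.T*1000
        for lo in range(120,205,10):
            q=(J[:,0]>=lo)&(J[:,0]<lo+10)
            if q.sum()>5: print(lo,q.sum(),np.median(p[q,2]).round(4))
cv2.imwrite("pics/drop.png",cv2.resize(k['frame'][205:345,180:340,::-1],None,fx=4,fy=4,interpolation=cv2.INTER_CUBIC))
E
```

```text
180 49 0.0263
190 79 0.0261
200 10 0.0256
120 62 0.0259
130 118 0.026
140 98 0.0262
150 52 0.0258
```

View pics/drop.png

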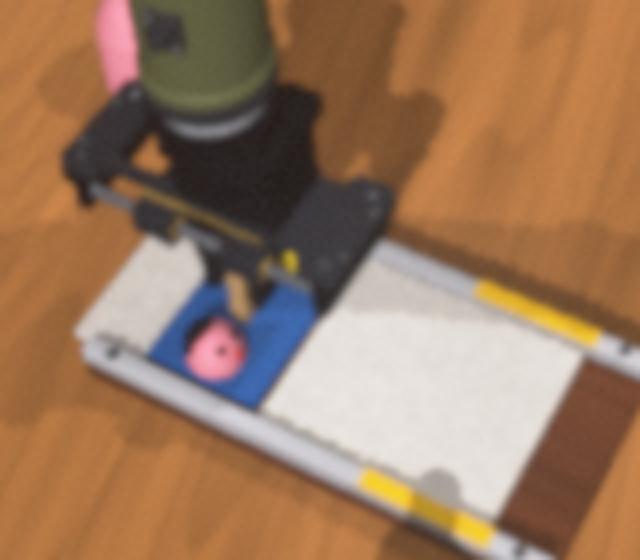

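It has dropped: the plate's top reads 26 mm along its whole length, which is the pocket floor plus the plate, and the picture shows it level between both lips. I open the fingers and withdraw.

servo_tool(series=[[[0,0,0,0,0,0,0.35],[0,-0.01,0,0,0,0,0.45],[0,-0.02,0,0,0,0,0.5],[0,-0.02,0,0,0,0,0.5],[0,-0.02,-0.02,0,0,0,0.5],[0,-0.02,-0.07,0,0,0,0.5],[0,-0.02,-0.14,0,0,0,0.5],[0,-0.02,-0.22,0,0,0,0.5],[0,-0.02,-0.3,0,0,0,0.5],[0,-0.02,-0.37,0,0,0,0.5],[0,-0.02,-0.42,0,0,0,0.5],[0,-0.02,-0.44,0,0,0,0.5]]])

```text
time_s: 18.2
tool_pos: [0.6284, 0.1934, 0.1793]
tool_rot: [179.7, -0.2, 77.9]
force: [-0.1, 0.1, -0.3]
grip_width: 0.0434
grasp_force: 0.0
```

servo_tool(series=[[[-0.03,0,0,0,0,0,0.5],[-0.1,0,0,0,0,0,0.5],[-0.19,0,0,0,0,0,0.5],[-0.29,0,0,0,0,0,0.5],[-0.39,0,0,0,0,0,0.5],[-0.48,0,0,0,0,0,0.5],[-0.55,0,0,0,0,0,0.5],[-0.6,0,0,0,0,0,0.5],[-0.6,0,0,0,0,0,0.5],[-0.6,0,0,0,0,0,0.5]]])

```text
time_s: 19.03
tool_pos: [0.5882, 0.0152, 0.1738]
tool_rot: [-179.9, 0.0, 77.7]
force: [0.5, 0.8, 0.5]
grip_width: 0.0433
grasp_force: 0.0
```

```bash
python3 - <<'E'
from h import *
carrier(.026)
k=cam("side");k2=cam("top")
cv2.imwrite("pics/end.png",np.hstack([cv2.resize(k['frame'][205:345,180:310,::-1],None,fx=3,fy=3),cv2.resize(k2['frame'][140:280,150:280,::-1],None,fx=3,fy=3)]))
E
```

```text
top 856 z 0.0277 jig x 124.0 202.3 y -66.0 63.0 ang 89.6
side 598 z 0.026 jig x 124.4 201.4 y -62.3 64.7 ang 89.4
TCP jig [ 162.6 -178.6] [0.5886 0.018  0.1742] [-1.8e+02 -1.0e-01  7.8e+01] t 19.13 F [-0.5 -0.2  0.1]
```

View pics/end.png

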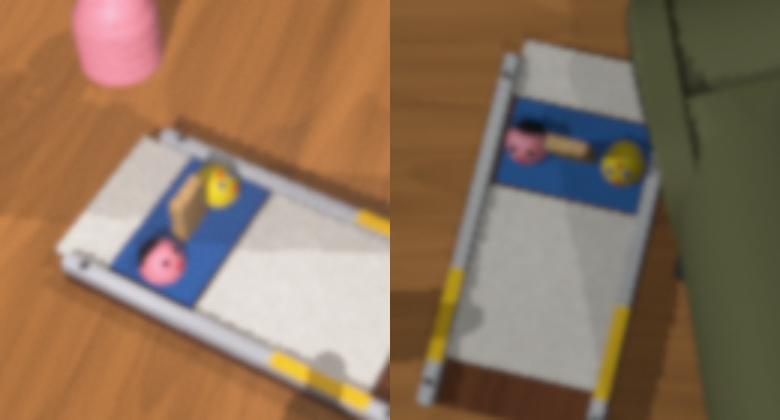

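The carrier lies flat and fills the pocket between both decks, at (190,235) on the left and (575,155) on the right, and the arm is clear. I hand in.

```bash
python3 -c "
from cell import env
print(env.sign_off())"
```

```text
the job is handed in; nothing more can be done
None
```

The large blue mask carrier was set on the yellow-marked loading end, slid along the rails and dropped flat into the pocket. The arm is clear, and the job is handed in at about 19 s of the 72 s allowed.

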